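# Put the glaze brush and spatula away in the sliding-cover tool case

### The arm

A 6-joint arm with a two-finger parallel gripper is mounted at the origin on the work surface. World frame = base frame: x ahead of the robot, y to its left, z up, the work surface at z = 0. Lengths are in m, angles in rad, forces in N, time in s.
With the tool pointing down it reaches from about 0.3 to 0.75 m from the base axis. Payload 8.5 kg.
Tool frame: the origin (TCP) lies on the centre line of the jaws, within the pads' length; the fingertips stand 17 mm ahead of it and the grasp point (between the pads) lies 2 mm behind it; x points along the fingers, y is the direction in which the jaws open and shut, and the axes are right-handed (so a half turn about x gives the same grasp; the last joint's range is limited). The gripper opens to 88 mm and grips with 3 to 60 N. Pads are 18 mm wide; open, the fingers measure 123 mm over their backs; the gripper's body (75 mm by 187 mm) begins 45 mm behind the grasp point.
Start: joints at [0.918, 0.381, 1.297, -0, 1.464, -0.215], TCP at [0.233, 0.498, 0.256] pointing down, gripper open.
Joint ranges: [-3.11, 3.11], [-0.89, 2.33], [0.22, 2.48], [-1.42, 4.56], [0.17, 2.85], [-2.88, 2.88]. Speed limits (rad/s): [2.39, 2.39, 3.14, 3.14, 3.14, 3.14].

### API

Orientations are given as a rotation vector (axis times angle).
In Python, from cell import get_state, get_image, camera_info, finish_job gives the robot as it stands. The module is installed in compiled form; this text tells all that it offers.
- The arm moves only by the tool carry_out, never from a script. Its argument "commands" is a list of rows, each an object with "linear": the shift along the tool's x, y, z in cm, a list of three; "spin": the turn about the tool's x in degrees; "gripper": the closure in counts, from 0 (fully open) to 255 (shut). In form: [{"linear": [x, y, z], "spin": spin, "gripper": gripper}, ...]. A call has 1 to 12 rows; each row shifts and turns the commanded pose from where the row before left it, along the tool's axes as they then stand; what a row does not reach is not made up. A row lasts 1/8 s, in which the tool goes at most 62.5 mm and 10.7 degrees, less where a joint would pass 70% of its speed; a pose out of reach is approached as far as the arm can. A call is refused whole if a number of a shift passes 6.25 or a number of a turn 10.7, either way. A call with a gripper value outside its range is refused whole. The fingers move at their own pace and stop on an object; the grip force is fixed at half the most. Time passes only in rows, so rows that do not move let the fingers close. It gives the time, the measured TCP pose, the force and the opening at its end, in the units of the state.
- get_state(): the state, without advancing time (a new reading comes with each control period).
- get_image(name): name is "scene" or "top" or "wrist"; returns the picture (420x560x3 uint8, red, green, blue); there is no depth.
- camera_info(name): a dict with "fx", "fy", "cx", "cy" (pixels), "k1" (the pictures are not rectified: a ray, as slopes to the right and down, at radius r is drawn at 1 + k1 r^2 times it, then the intrinsics apply), "R" (3x3) and "t" (3): a world point X has camera coordinates R X + t; the wrist camera has in their place "T_tool_cam" (4x4, takes a point from camera to tool coordinates, whose origin is the TCP and whose axes are the tool frame's). Camera axes: x right, y down, z forward; pixel columns grow to the right and rows downward; lengths in m; the calibration is good to about 2 mm. A picture is of the moment at which its call begins: read the wrist's pose just before it. camera_info takes no time and is no camera call.
- finish_job(): hands the job in, once; it reports no verdict.
The state is a dict: "clock": time; "q": joint angles; "qd": joint speeds; "effort": joint torques, N m; "tool_pos": TCP position; "tcp_rot": TCP orientation; "ft_force": force on the tool from outside, world axes, zero at the start; "moment": the same for the moment, N m; "finger_gap": finger opening in m.
Only numpy, scipy, OpenCV 4.12 (cv2) and the standard library are available. Lean on these libraries where they do the work, as an engineer would, in place of code of your own. Each camera call takes 0.05 s, during which the arm holds its last target.

### The job

Slide the white cover of the tool case fully back over its grey neighbour, then lay the blue-handled brush in the blue tray and the orange-handled spatula in the terracotta-coloured tray, each flat on the floor of its compartment with its wide head in the wide pocket. Set the tools down rather than dropping them. Leave the white cover open, the grey cover shut and the other things on the table where they are.

Things in the scene. Friction and masses are not known exactly. Their poses are not given: they have to be found in the camera images.
- brush_mid (a point): flat glaze brush, blue handle, steel ferrule, cream bristles 12 mm thick; about 60 g; 190 mm long, lying flat. Point: mid-length, half-way up (7 mm), close to its centre of mass: grip here. x along the tool to the head, z up. Handle 16 mm wide, 14 thick, from 95 mm behind this point to 27 ahead; head 44 mm wide, up to 95 ahead.
- brush_tip (a point): end of the brush's bristles, 95 mm ahead of its mid point, same height and axes
- spatula_mid (a point): spatula, orange handle, square steel blade 4 mm thick at mid-height; about 80 g; 190 mm long, lying flat. Point: mid-length, half-way up (7 mm), close to its centre of mass: grip here. x along the tool to the head, z up. Handle 16 mm wide, 14 thick, from 95 mm behind this point to 27 ahead; head 44 mm wide, up to 95 ahead.
- spatula_tip (a point): end of the spatula's blade, 95 mm ahead of its mid point, same height and axes
- brush_tray: fixed blue tray for the brush, 218 (x) x 88 x 26 mm; origin centre of underside, x away from the robot. Cork floor 10 mm up, walls 16 mm above it. Compartment 206 mm long, centred: 58 mm wide head pocket at the +x end, 34 mm handle slot at the other, 70 mm finger channel without side walls between. Tool lying home: mid point over the origin, 17 mm up. May be left or right.
- spatula_tray: fixed terracotta tray for the spatula, 218 (x) x 88 x 26 mm; origin centre of underside, x away from the robot. Cork floor 10 mm up, walls 16 mm above it. Compartment 206 mm long, centred: 58 mm wide head pocket at the -x end, 34 mm handle slot at the other, 70 mm finger channel without side walls between. Tool lying home: mid point over the origin, 17 mm up. May be left or right.
- case: fixed wooden tool case, 250 (x) x 410 (y) mm; origin centre of underside, z up. Near and far rail walls 60 mm high; +y end wall 36 mm, open mid-way. Both trays stand on its 8 mm floor in the +y half, parallel to it, 58 and 150 mm from its middle. Two flat covers slide along y on a double track.
- top_cover (a joint): how far (m) the white upper cover (222 x 200 x 6 mm, top 55 mm above the table) has slid to the case's -y over its grey neighbour: 0 = covers the trays, 0.19 = at its stop, trays open. Sliding takes 2 to 4 N; it stays where left.
- cover_grip (a point): middle of the dark wooden grip bar on the white cover, moving with it: bar 90 mm along the case's x, 14 mm wide, 26 mm high; this point is 67 mm above the table, 13 mm below the bar's top
- low_cover (a joint): how far (m) the grey lower cover (222 x 200 x 6 mm, top 46 mm above the table) has slid to the case's +y: 0 = shut over the -y half. It slides as easily; leave it shut.
- rib_mid (a point): kidney-shaped wooden throwing rib, 130 x 45 x 6 mm, a bystander; this point is its middle, half-way up
- loop_tool_mid (a point): loop trimming tool, 14 mm thick, 175 mm long, wire loop on a wooden handle, a bystander; this point is its middle, half-way up
- tea_bowl_mid (a point): grey clay bowl, 110 mm wide, 62 mm high, a bystander; this point is its middle, half-way up
- small_cup_mid (a point): pale clay cup, 72 mm wide, 66 mm high, a bystander; this point is its middle, half-way up
- beaker_mid (a point): brown clay beaker, 84 mm wide, 75 mm high, a bystander; this point is its middle, half-way up
- glaze_jar_mid (a point): green glaze jar with a black cap, 64 mm wide, 75 mm high, a bystander; this point is its middle, half-way up
Mind the look-alikes: they are no part of the job. Leave any red look-alike of the part that bears brush_mid alone. What is shaped like the part that bears spatula_mid but red is not meant.

How it is judged:
By the outcome, as a careful person would: the job done as asked, in the order asked, and still so for the second after the job is handed in, with the robot touching nothing.
It also fails if it takes over 72 s, if anything falls off the work surface, if the arm or the gripper's body presses on something with over 40 N, if the wrist force passes 120 N, or if a joint passes its speed limit or range.

## Working session

There is one attempt and no reset: what is moved stays moved. The work goes in short steps, Python scripts to look and compute and a tool call to move; the robot and the scene stay as the last step left them, time stands still between calls to the robot, and variables do not carry over. Pictures are saved under pics/ and viewed, and the job is handed in when it is done.

Besides the shell and the picture viewer there is one more tool, called after "Emit:" as name(argument=value, ...), one argument or row to a line, values as JSON. carry_out: Moves the arm, as the interface text tells. Its arguments: {"type":"object","properties":{"commands":{"type":"array"}},"required":["commands"]}

```bash
mkdir -p pics; python3 - <<'E'
from cell import *
import cv2,json
s=get_state();print({k:(v if not hasattr(v,'tolist') else v.tolist()) for k,v in s.items()})
for n in("scene","top","wrist"):
    print(n,camera_info(n))
    cv2.imwrite(f"pics/a_{n}.png",cv2.cvtColor(get_image(n),cv2.COLOR_RGB2BGR))
E
```

```text
{'clock': 0.0, 'q': [0.9176833272826492, 0.38116894578105764, 1.2982222612536172, -2.5801558626644094e-05, 1.4635948000671555, -0.21531882210519318], 'qd': [0.0007177261478514147, 0.0016173111408724317, 0.0007075359278859689, -0.00022371224570970181, 0.0011149008690594573, 0.001135272726519684], 'effort': [0.00067288712671143, -43.791857957839966, -22.455716729164124, 0.07132548373192549, 0.035223044687882066, 3.1810726852654625e-06], 'tool_pos': [0.23303130867797264, 0.497919426114581, 0.2551652642285517], 'tcp_rot': [0.3423616003396557, 1.5439550338961683, -0.3443774343703444], 'ft_force': [0.5493730480796554, -0.19678574400714363, 0.02314329002602732], 'moment': [-0.01357948520022065, 0.0013986923994076062, -0.02761472997144403], 'finger_gap': 0.08834074782830664}
scene {'fx': 434.61362216714434, 'fy': 434.61362216714434, 'cx': 283.43559518635516, 'cy': 214.01472690849624, 'k1': 0.04233005036191397, 'R': array([[-0.02133646,  0.999596  ,  0.01877762],
       [ 0.71043663,  0.02837388, -0.70318896],
       [-0.70343767, -0.00166326, -0.71075501]]), 't': array([-0.00966472, -0.30226885,  1.50702199])}
top {'fx': 515.1520373746001, 'fy': 515.1520373746001, 'cx': 280.5637438346273, 'cy': 217.5557850698711, 'k1': -0.06809178831083514, 'R': array([[-0.0272424 , -0.99961869, -0.0045095 ],
       [-0.97662835,  0.02757745, -0.21315852],
       [ 0.2132016 , -0.00140284, -0.97700722]]), 't': array([0.02094081, 0.50272953, 1.58335248])}
wrist {'fx': 326.48463236224745, 'fy': 326.48463236224745, 'cx': 280.01583139348156, 'cy': 209.00591713187575, 'k1': -0.007080796109978619, 'T_tool_cam': array([[-1.37171554e-03, -2.71300397e-01,  9.62493747e-01,
        -1.27556024e-01],
       [ 9.99999015e-01, -8.68489431e-05,  1.40068654e-03,
         9.53321724e-04],
       [-2.96415249e-04,  9.62494721e-01,  2.71300249e-01,
        -6.88050638e-02],
       [ 0.00000000e+00,  0.00000000e+00,  0.00000000e+00,
         1.00000000e+00]])}
```

View pics/a_scene.png

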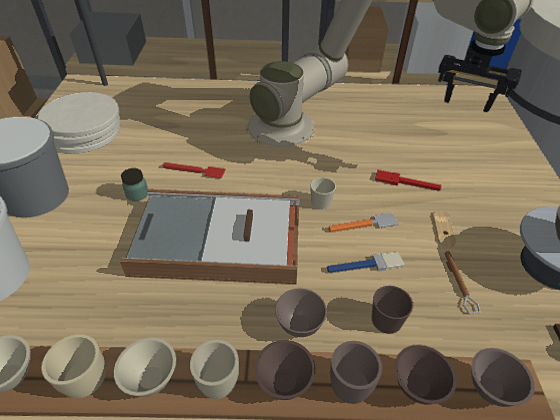

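View pics/a_top.png

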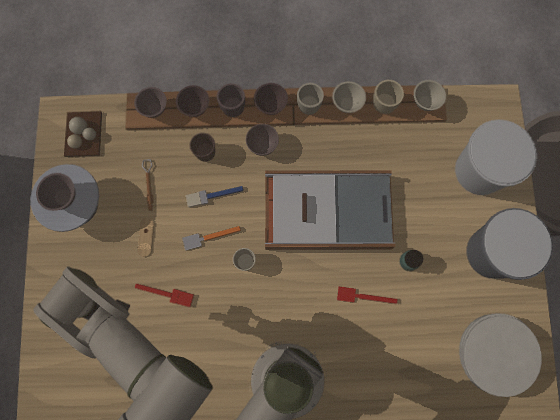

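View pics/a_wrist.png

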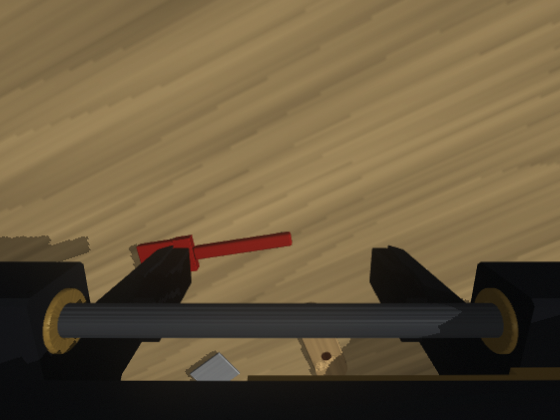

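The top view shows these candidates:
- **Brush:** blue at top px (215,196). The red tools at (165,294) and (367,296) are look-alikes.
- **Spatula:** orange at (212,238), with the same red look-alikes.
- **Cover:** white at (304,208), with grip bar at (308,207). The grey cover at (363,208) has its own bar at (385,208).

I choose the blue tool, the orange tool and the white cover, and will check them in close crops.

```bash
cat > h.py <<'E'
import numpy as np,cv2
from cell import *
from scipy.spatial.transform import Rotation as Ro
def cam(n,st=None):
    c=camera_info(n)
    if 'R' in c: return c,np.array(c['R']),np.array(c['t'])
    st=st or get_state()
    T=np.eye(4);T[:3,:3]=Ro.from_rotvec(st['tcp_rot']).as_matrix();T[:3,3]=st['tool_pos']
    W=np.linalg.inv(T@np.array(c['T_tool_cam']));return c,W[:3,:3],W[:3,3]
def back(n,px,z,st=None):
    c,R,t=cam(n,st); o=[]
    for (u,v),zz in zip(px,np.broadcast_to(z,len(px))):
        d=np.array([(u-c['cx'])/c['fx'],(v-c['cy'])/c['fy']]);p=d.copy()
        for _ in range(20): p=d/(1+c['k1']*(p@p))
        r=R.T@np.array([p[0],p[1],1]);C=-R.T@t
        o.append(C+r*(zz-C[2])/r[2])
    return np.array(o)
def proj(n,X,st=None):
    c,R,t=cam(n,st);Y=np.atleast_2d(X)@R.T+t;p=Y[:,:2]/Y[:,2:]
    p=p*(1+c['k1']*(p**2).sum(1,keepdims=True))
    return p*[c['fx'],c['fy']]+[c['cx'],c['cy']]
def crop(img,x0,y0,x1,y1,f,name):
    o=cv2.resize(img[y0:y1,x0:x1],None,fx=f,fy=f,interpolation=cv2.INTER_CUBIC)
    for u in range((x0+9)//10*10,x1,10): cv2.putText(o,str(u),(int((u-x0)*f),10),0,.35,(0,255,0),1); cv2.line(o,(int((u-x0)*f),12),(int((u-x0)*f),18),(0,255,0),1)
    for v in range((y0+9)//10*10,y1,10): cv2.putText(o,str(v),(0,int((v-y0)*f)+4),0,.35,(0,255,0),1)
    cv2.imwrite(name,o)
E
python3 - <<'E'
from h import *
t=cv2.imread("pics/a_top.png");s=cv2.imread("pics/a_scene.png")
crop(t,175,165,275,255,8,"pics/b1.png")
crop(t,255,160,400,260,5,"pics/b2.png")
crop(s,310,200,420,280,7,"pics/b3.png")
crop(s,115,185,305,285,4,"pics/b4.png")
E
```

```text
(no output)
```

View pics/b1.png

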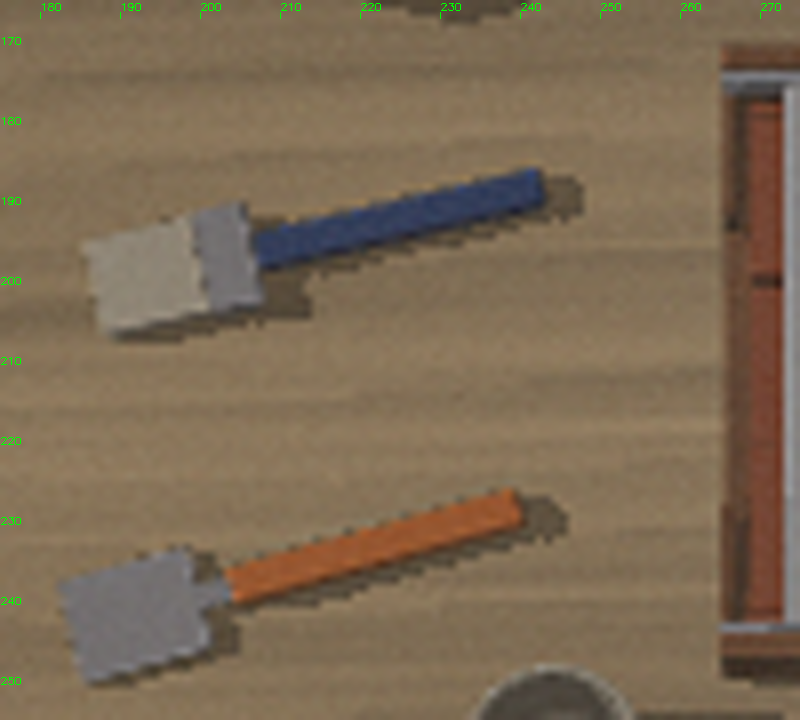

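View pics/b2.png

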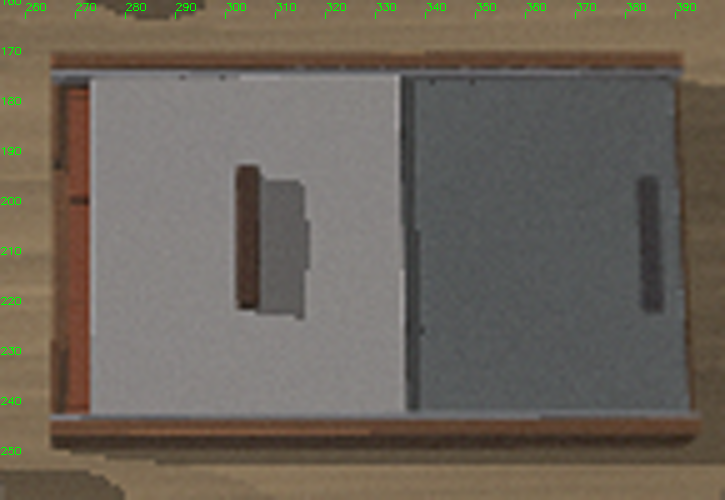

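View pics/b3.png

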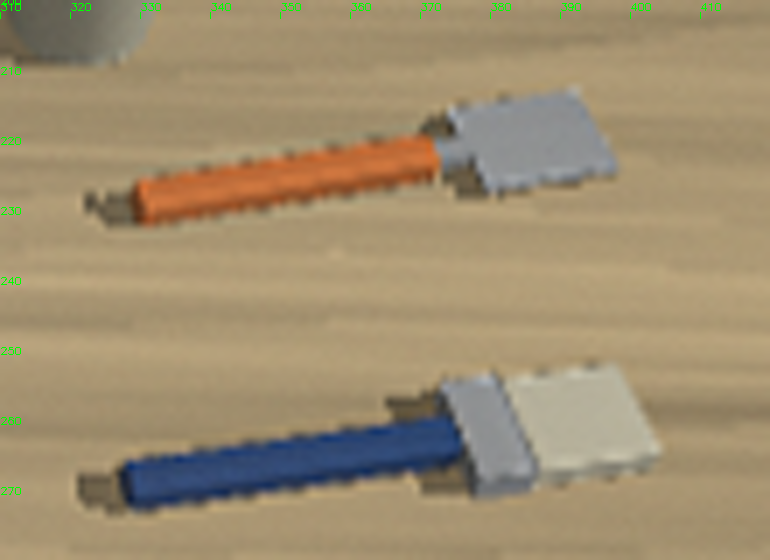

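View pics/b4.png

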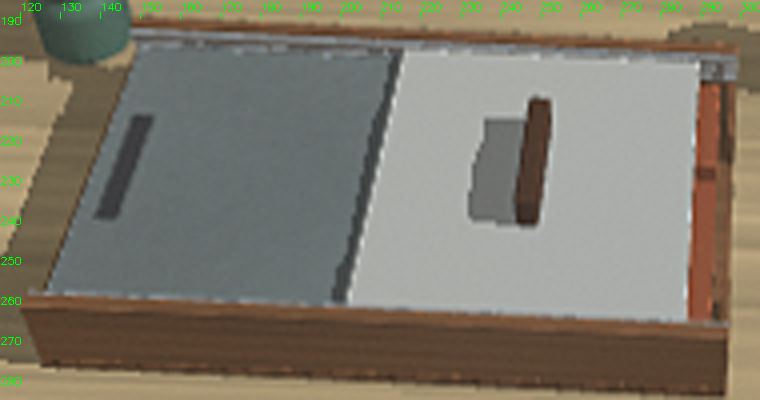

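```bash
python3 - <<'E'
from h import *
np.set_printoptions(precision=4,suppress=True)
def b(n,px,z): return back(n,px,z)
B1=lambda x,y:(175+x/8,165+y/8); B2=lambda x,y:(255+x/5,160+y/5); B3=lambda x,y:(310+x/7,200+y/7); B4=lambda x,y:(115+x/4,185+y/4)
print("bar top corners TOP",b("top",[B2(236,165),B2(260,165),B2(236,309),B2(258,309)],.08))
print("bar SCENE top corners",b("scene",[B4(530,97),B4(551,99),B4(516,222),B4(538,224)],[.08]*4))
print("rails TOP",b("top",[B2(51,52),B2(683,53),B2(51,421),B2(697,420),B2(51,434)],.06))
print("rails SCENE",b("scene",[B4(735,45),B4(130,30),B4(727,325),B4(22,293)],.06))
# tools: end points centre line
print("brush TOP tail,tip",b("top",[B1(543,187),B1(98,290)],[.012,.012]))
print("brush SCENE",b("scene",[B3(127,475),B3(637,410)],[.014,.012]))
print("spat TOP",b("top",[B1(516,508),B1(75,632)],[.014,.009]))
print("spat SCENE",b("scene",[B3(138,195),B3(596,130)],[.010,.009]))
E
```

```text
bar top corners TOP [[ 0.575  -0.0635  0.08  ]
 [ 0.5746 -0.0787  0.08  ]
 [ 0.482  -0.0601  0.08  ]
 [ 0.4816 -0.0739  0.08  ]]
bar SCENE top corners [[ 0.4905 -0.0728  0.08  ]
 [ 0.4918 -0.0593  0.08  ]
 [ 0.596  -0.0727  0.08  ]
 [ 0.597  -0.0595  0.08  ]]
rails TOP [[ 0.6593  0.0524  0.06  ]
 [ 0.6474 -0.357   0.06  ]
 [ 0.4178  0.0574  0.06  ]
 [ 0.4068 -0.348   0.06  ]
 [ 0.4096  0.0576  0.06  ]]
rails SCENE [[ 0.4151  0.0587  0.06  ]
 [ 0.4175 -0.3475  0.06  ]
 [ 0.6527  0.0533  0.06  ]
 [ 0.6432 -0.3551  0.06  ]]
brush TOP tail,tip [[0.6146 0.1288 0.012 ]
 [0.576  0.3129 0.012 ]]
brush SCENE [[0.619  0.1317 0.014 ]
 [0.5813 0.3155 0.012 ]]
spat TOP [[0.4793 0.1412 0.014 ]
 [0.434  0.3212 0.009 ]]
spat SCENE [[0.4817 0.1434 0.01  ]
 [0.439  0.3243 0.009 ]]
```

```bash
cat >> h.py <<'E'
np.set_printoptions(precision=4,suppress=True)
def status():
    s=get_state();R=Ro.from_rotvec(s['tcp_rot']).as_matrix();p=np.array(s['tool_pos'])
    print("t",round(s['clock'],2),"p",p,"jaw deg %.2f"%np.degrees(np.arctan2(R[1,1],R[0,1])),"xax",R[:,0],"F",np.array(s['ft_force']),"gap %.4f"%s['finger_gap'],"q",np.array(s['q']))
    return s,R,p
def togo(x,y,z,jaw=None):
    s,R,p=status()
    d=R.T@(np.array([x,y,z])-p)*100
    a=0 if jaw is None else jaw-np.degrees(np.arctan2(R[1,1],R[0,1]))
    a=(a+90)%180-90
    # tool frame after spin: world yaw +a about z = spin -a about tool x (x down)
    print("to go in current tool axes cm",d,"spin deg",-a, "or",-a+180*np.sign(a))
E
python3 - <<'E'
from h import *
s,R,p=status();print(R)
print("cup,beaker,bowl,jar rim centres",back("top",[(244,258),(203,147),(262,139),(412,258)],[.066,.075,.062,.075]))
print("bar guess proj", proj("top",[[.528,-.068,.08]]),proj("scene",[[.528,-.068,.08]]))
togo(.528,-.068,.2,88.3)
E
```

```text
t 0.15 p [0.2331 0.498  0.2553] jaw deg 64.91 xax [-0.0007 -0.0009 -1.    ] F [-0.205   0.3827  0.0497] gap 0.0883 q [ 0.9177  0.381   1.298   0.      1.4636 -0.2153]
[[-0.0007  0.424   0.9057]
 [-0.0009  0.9057 -0.424 ]
 [-1.     -0.0011 -0.0002]]
cup,beaker,bowl,jar rim centres [[ 0.3752  0.124   0.066 ]
 [ 0.74    0.2523  0.075 ]
 [ 0.7667  0.0607  0.062 ]
 [ 0.359  -0.3963  0.075 ]]
bar guess proj [[304.1767 207.4133]] [[248.2166 219.921 ]]
t 0.15 p [0.2331 0.498  0.2553] jaw deg 64.91 xax [-0.0007 -0.0009 -1.    ] F [-0.205   0.3827  0.0497] gap 0.0883 q [ 0.9177  0.381   1.298   0.      1.4636 -0.2153]
to go in current tool axes cm [  5.5593 -38.7483  50.7083] spin deg -23.38509009994928 or 156.61490990005072
```

Emit:
carry_out(
  commands=[
    {"linear": [0.4,-3.5,4.6],"spin": 0,"gripper": 0},
    {"linear": [0.4,-3.5,4.6],"spin": 0,"gripper": 0},
    {"linear": [0.4,-3.5,4.6],"spin": 0,"gripper": 0},
    {"linear": [0.4,-3.5,4.6],"spin": 0,"gripper": 0},
    {"linear": [0.4,-3.5,4.6],"spin": 0,"gripper": 0},
    {"linear": [0.4,-3.5,4.6],"spin": 0,"gripper": 0},
    {"linear": [0.4,-3.5,4.6],"spin": 0,"gripper": 0},
    {"linear": [0.4,-3.5,4.6],"spin": 0,"gripper": 0},
    {"linear": [0.4,-3.5,4.6],"spin": 0,"gripper": 0},
    {"linear": [0.4,-3.5,4.6],"spin": 0,"gripper": 0},
    {"linear": [0,0,0],"spin": -10,"gripper": 0},
    {"linear": [0,0,0],"spin": -10,"gripper": 0},
  ],
)

```text
clock: 1.65
tool_pos: [0.5014, -0.0146, 0.2153]
tcp_rot: [0.067, 1.571, -0.066]
ft_force: [0.3, 0.5, 0.6]
finger_gap: 0.088
```

```bash
python3 - <<'E'
from h import *
s,R,p=status()
im=cv2.cvtColor(get_image("wrist"),cv2.COLOR_RGB2BGR);cv2.imwrite("pics/c1.png",im)
print(proj("wrist",[[.528,-.068,.08],[.573,-.071,.08],[.483,-.067,.08]],s))
togo(.528,-.068,.2,88.3)
E
```

```text
t 1.65 p [ 0.5014 -0.0146  0.2153] jaw deg 85.16 xax [-0.001   0.0003 -1.    ] F [0.2648 0.4837 0.5577] gap 0.0880 q [-0.2656  0.3324  1.4976  0.0001  1.3127 -1.7519]
[[219.503  237.5321]
 [222.9391 284.8171]
 [213.3556 186.1121]]
t 1.7 p [ 0.5014 -0.0143  0.2154] jaw deg 85.59 xax [-0.0008  0.0002 -1.    ] F [ 0.4458  0.3738 -0.0282] gap 0.0882 q [-0.265   0.332   1.4977  0.      1.3126 -1.7589]
to go in current tool axes cm [ 1.5354 -5.1491  3.0695] spin deg -2.7075796392999933 or 177.29242036070002
```

View pics/c1.png

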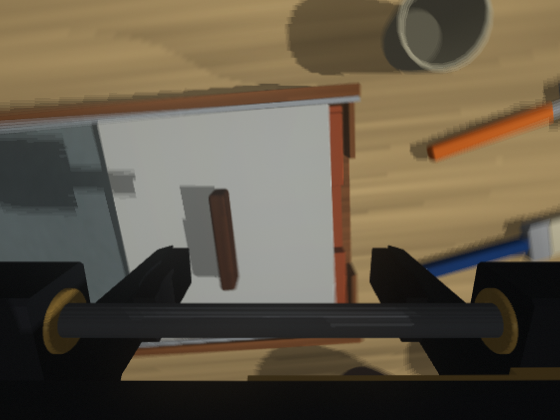

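```bash
python3 - <<'E'
from h import *
im=cv2.imread("pics/c1.png")
crop(im,180,170,260,305,5,"pics/c2.png")
crop(im,300,70,380,350,3,"pics/c3.png")
E
```

```text
(no output)
```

View pics/c2.png

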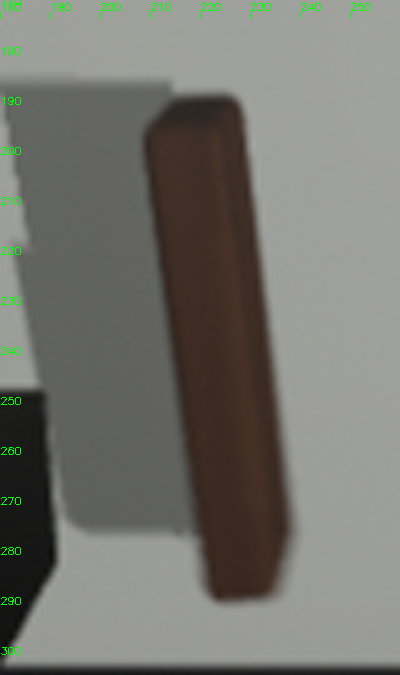

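View pics/c3.png

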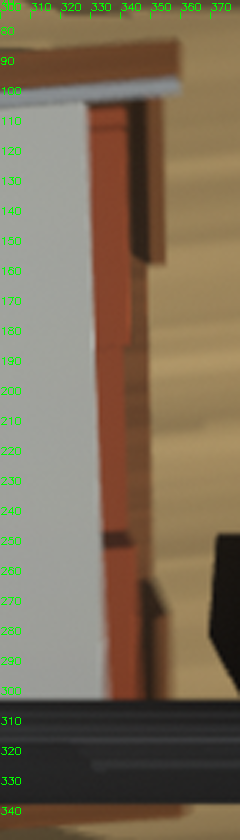

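```bash
python3 - <<'E'
from h import *
a=back("wrist",[(217.5,195.5),(228.5,290),(209.5,196),(222,290)],.08);print(a,(a[0]+a[1])/2,np.degrees(np.arctan2(*(a[1]-a[0])[[1,0]])))
r=back("wrist",[(300,103),(360,97.5),(360,84),(320,86)],.06);print(r)
c=(a[0]+a[1])/2
togo(c[0],c[1],.078,88)
E
```

```text
[[ 0.4915 -0.0645  0.08  ]
 [ 0.579  -0.0658  0.08  ]
 [ 0.4914 -0.0711  0.08  ]
 [ 0.5785 -0.0716  0.08  ]] [ 0.5352 -0.0651  0.08  ] -0.8862923516789913
[[0.4233 0.0092 0.06  ]
 [0.4227 0.0587 0.06  ]
 [0.4122 0.0588 0.06  ]
 [0.4113 0.0263 0.06  ]]
t 1.7 p [ 0.5014 -0.0143  0.2154] jaw deg 85.59 xax [-0.0008  0.0002 -1.    ] F [ 0.4458  0.3738 -0.0282] gap 0.0882 q [-0.265   0.332   1.4977  0.      1.3126 -1.7589]
to go in current tool axes cm [13.7349 -4.8098  3.779 ] spin deg -2.407579639299996 or 177.5924203607
```

Emit:
carry_out(
  commands=[
    {"linear": [0,-4.9,3.3],"spin": 0,"gripper": 0},
    {"linear": [3.4,0,0],"spin": -2.7,"gripper": 0},
    {"linear": [3.4,0,0],"spin": 0,"gripper": 0},
    {"linear": [3.4,0,0],"spin": 0,"gripper": 0},
    {"linear": [3.4,0,0],"spin": 0,"gripper": 0},
    {"linear": [0,0,0],"spin": 0,"gripper": 0},
  ],
)

```text
clock: 2.45
tool_pos: [0.5289, -0.0652, 0.0781]
tcp_rot: [0.035, 1.575, -0.033]
ft_force: [-1.0, 0.1, 0.1]
finger_gap: 0.0879
```

```bash
python3 - <<'E'
from h import *
s,R,p=status()
im=cv2.cvtColor(get_image("wrist"),cv2.COLOR_RGB2BGR);cv2.imwrite("pics/d1.png",im)
E
```

```text
t 2.45 p [ 0.5289 -0.0652  0.0781] jaw deg 87.50 xax [-0.0045  0.0016 -1.    ] F [-0.9717  0.1075  0.1429] gap 0.0879 q [-0.345   0.5517  1.5904 -0.      1.0042 -1.8722]
```

View pics/d1.png

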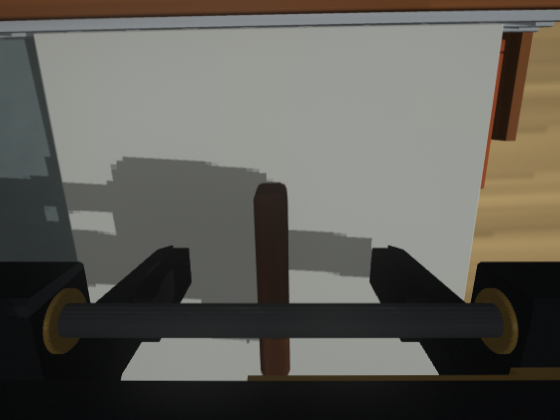

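The bar (px 272, 280) stands between the jaws, about 2 mm left of centre. I'll close on it.

Emit:
carry_out(
  commands=[
    {"linear": [0,-0.15,0],"spin": 0,"gripper": 255},
    {"linear": [0,0,0],"spin": 0,"gripper": 255},
    {"linear": [0,0,0],"spin": 0,"gripper": 255},
    {"linear": [0,0,0],"spin": 0,"gripper": 255},
    {"linear": [0,0,0],"spin": 0,"gripper": 255},
    {"linear": [0,0,0],"spin": 0,"gripper": 255},
  ],
)

```text
clock: 3.25
tool_pos: [0.5299, -0.0671, 0.0797]
tcp_rot: [0.033, 1.571, -0.033]
ft_force: [0.9, -0.0, 0.5]
finger_gap: 0.0304
```

```bash
python3 - <<'E'
from h import *
status()
E
```

```text
t 3.25 p [ 0.5299 -0.0671  0.0797] jaw deg 87.61 xax [-0.0001 -0.     -1.    ] F [ 0.878  -0.0204  0.5311] gap 0.0304 q [-0.3478  0.5495  1.5885 -0.      1.0037 -1.877 ]
```

Emit:
carry_out(
  commands=[
    {"linear": [0,0,0],"spin": 0,"gripper": 255},
    {"linear": [0,0,0],"spin": 0,"gripper": 255},
    {"linear": [0,0,0],"spin": 0,"gripper": 255},
  ],
)

```text
clock: 3.62
tool_pos: [0.5298, -0.0672, 0.0797]
tcp_rot: [0.032, 1.571, -0.033]
ft_force: [-0.4, -0.8, 0.0]
finger_gap: 0.0138
```

```bash
python3 - <<'E'
from h import *
status()
E
```

```text
t 3.62 p [ 0.5298 -0.0672  0.0797] jaw deg 87.64 xax [-0.0001 -0.0003 -1.    ] F [-0.3668 -0.777   0.0002] gap 0.0138 q [-0.3479  0.5495  1.5885 -0.0004  1.0036 -1.8773]
```

Emit:
carry_out(
  commands=[
    {"linear": [0,-1.5,0],"spin": 0,"gripper": 255},
    {"linear": [0,-2.5,0.02],"spin": 0,"gripper": 255},
    {"linear": [0,-2.5,0.03],"spin": 0,"gripper": 255},
    {"linear": [0,-2.5,0.03],"spin": 0,"gripper": 255},
    {"linear": [0,-2.5,0.03],"spin": 0,"gripper": 255},
    {"linear": [0,-2.5,0.03],"spin": 0,"gripper": 255},
    {"linear": [0,-1,0],"spin": 0,"gripper": 255},
  ],
)

```text
clock: 4.5
tool_pos: [0.526, -0.2192, 0.0798]
tcp_rot: [0.033, 1.567, -0.034]
ft_force: [8.7, 1.3, -3.7]
finger_gap: 0.0139
```

```bash
python3 - <<'E'
from h import *
status()
cv2.imwrite("pics/e1.png",cv2.cvtColor(get_image("top"),cv2.COLOR_RGB2BGR))
crop(cv2.imread("pics/e1.png"),175,150,400,270,3.5,"pics/e2.png")
E
```

```text
t 4.5 p [ 0.526  -0.2192  0.0798] jaw deg 87.53 xax [ 0.0034 -0.0007 -1.    ] F [ 8.6559  1.3441 -3.6841] gap 0.0139 q [-0.6032  0.596   1.4871  0.0016  1.0552 -2.1316]
```

View pics/e2.png

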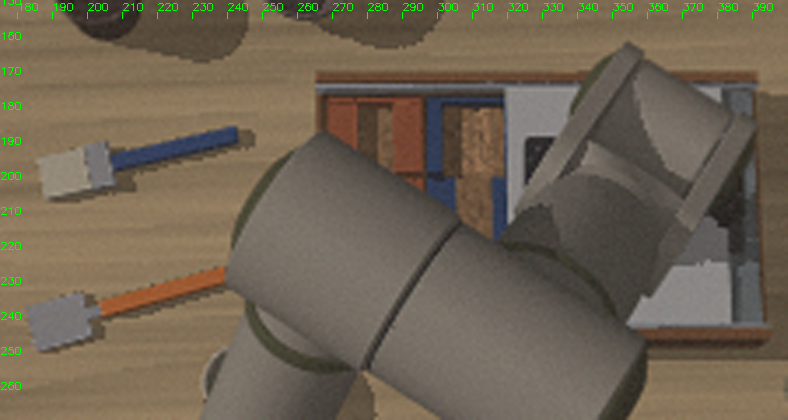

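The white cover follows: both trays now show, the blue one inner and the terracotta one at the end, with the grey cover shut. I'll continue to the stop in small rows.

Emit:
carry_out(
  commands=[
    {"linear": [0,-1,0.1],"spin": 0,"gripper": 255},
    {"linear": [0,-0.6,0.1],"spin": 0,"gripper": 255},
    {"linear": [0,-0.4,0],"spin": 0,"gripper": 255},
  ],
)

```text
clock: 4.92
tool_pos: [0.5257, -0.2375, 0.0797]
tcp_rot: [0.033, 1.572, -0.033]
ft_force: [-1.9, 2.2, 1.8]
finger_gap: 0.0138
```

Emit:
carry_out(
  commands=[
    {"linear": [0,-0.3,0],"spin": 0,"gripper": 255},
    {"linear": [0,0,0],"spin": 0,"gripper": 255},
  ],
)

```text
clock: 5.18
tool_pos: [0.5256, -0.2378, 0.0797]
tcp_rot: [0.036, 1.572, -0.029]
ft_force: [-0.8, 12.3, 5.5]
finger_gap: 0.0138
```

Emit:
carry_out(
  commands=[
    {"linear": [0,-0.3,0],"spin": 0,"gripper": 255},
    {"linear": [0,0,0],"spin": 0,"gripper": 255},
  ],
)

```text
clock: 5.42
tool_pos: [0.5256, -0.238, 0.0797]
tcp_rot: [0.04, 1.572, -0.024]
ft_force: [2.3, 26.4, 8.6]
finger_gap: 0.0134
```

The stop is reached: y holds at -0.238 while the force rises to 26 N. I'll relax the push, release and lift.

Emit:
carry_out(
  commands=[
    {"linear": [0,0.5,0],"spin": 0,"gripper": 255},
    {"linear": [0,0.1,0],"spin": 0,"gripper": 130},
    {"linear": [0,0,0],"spin": 0,"gripper": 130},
    {"linear": [0,0,0],"spin": 0,"gripper": 130},
    {"linear": [-3,0,0],"spin": 0,"gripper": 130},
    {"linear": [-5,0,0],"spin": 0,"gripper": 0},
    {"linear": [-5,0,0],"spin": 0,"gripper": 0},
    {"linear": [0,5,0],"spin": 10,"gripper": 0},
  ],
)

```text
clock: 6.42
tool_pos: [0.5295, -0.1896, 0.2133]
tcp_rot: [0.172, 1.556, -0.178]
ft_force: [0.3, 0.3, -0.8]
finger_gap: 0.0707
```

```bash
python3 - <<'E'
from h import *
status()
for n in("wrist","scene"):
  cv2.imwrite(f"pics/f_{n}.png",cv2.cvtColor(get_image(n),cv2.COLOR_RGB2BGR))
E
```

```text
t 6.42 p [ 0.5295 -0.1896  0.2133] jaw deg 77.19 xax [ 0.0069 -0.0047 -1.    ] F [ 0.2658  0.3035 -0.7771] gap 0.0707 q [-0.5542  0.4324  1.3407 -0.0003  1.3601 -1.9014]
```

View pics/f_wrist.png

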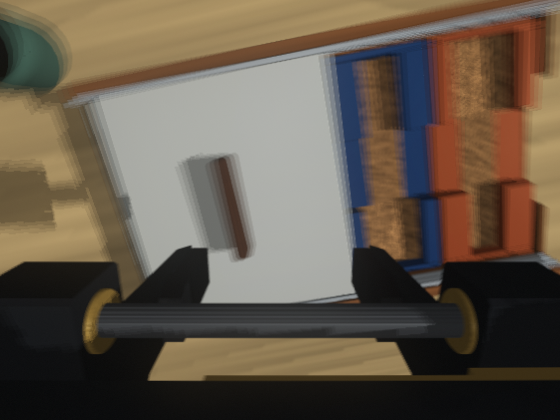

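View pics/f_scene.png

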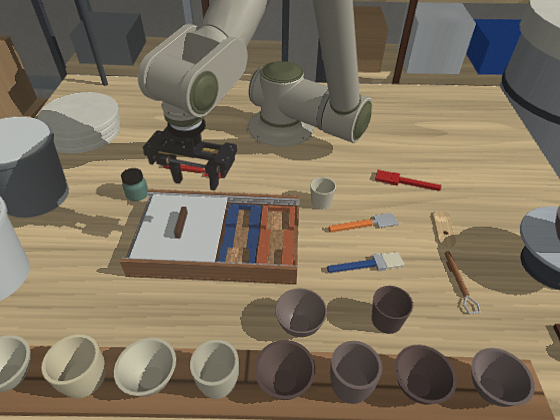

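```bash
python3 - <<'E'
from h import *
togo(.50,.212,.215,11.6)
E
```

```text
t 6.53 p [ 0.5283 -0.1843  0.2107] jaw deg 77.51 xax [ 0.0012  0.0003 -1.    ] F [-0.0642 -0.748  -0.1347] gap 0.0790 q [-0.5476  0.4326  1.3484  0.0009  1.3597 -1.9006]
to go in current tool axes cm [ -0.424   38.0801 -11.3273] spin deg 65.91181760127188 or -114.08818239872812
```

Emit:
carry_out(
  commands=[
    {"linear": [0,5.9,-0.28],"spin": 0,"gripper": 0},
    {"linear": [0,5.9,-0.28],"spin": 0,"gripper": 0},
    {"linear": [0,5.9,-0.28],"spin": 0,"gripper": 0},
    {"linear": [0,5.9,-0.28],"spin": 0,"gripper": 0},
    {"linear": [0,5.9,-0.28],"spin": 0,"gripper": 0},
    {"linear": [0,5.9,-0.28],"spin": 0,"gripper": 0},
    {"linear": [0,5.8,-0.28],"spin": 0,"gripper": 0},
    {"linear": [0,0,0],"spin": 10.5,"gripper": 0},
    {"linear": [0,0,0],"spin": 10.5,"gripper": 0},
    {"linear": [0,0,0],"spin": 10.5,"gripper": 0},
    {"linear": [0,0,0],"spin": 10.5,"gripper": 0},
    {"linear": [0,0,0],"spin": 10.5,"gripper": 0},
  ],
)

```text
clock: 8.02
tool_pos: [0.5979, 0.2188, 0.2092]
tcp_rot: [0.884, 1.384, -0.885]
ft_force: [-0.4, 0.4, -0.4]
finger_gap: 0.0882
```

Emit:
carry_out(
  commands=[
    {"linear": [0,0,0],"spin": 10.5,"gripper": 0},
    {"linear": [0,0,0],"spin": 3,"gripper": 0},
    {"linear": [0,0,0],"spin": 0,"gripper": 0},
  ],
)

```text
clock: 8.4
tool_pos: [0.5978, 0.2189, 0.2093]
tcp_rot: [1.057, 1.299, -1.058]
ft_force: [-0.3, 0.5, -0.3]
finger_gap: 0.0883
```

```bash
python3 - <<'E'
from h import *
status()
for n in("wrist","top"):
  cv2.imwrite(f"pics/g_{n}.png",cv2.cvtColor(get_image(n),cv2.COLOR_RGB2BGR))
E
```

```text
t 8.4 p [0.5978 0.2189 0.2093] jaw deg 11.69 xax [-0.0005 -0.0002 -1.    ] F [-0.2509  0.5429 -0.2533] gap 0.0883 q [ 0.1654  0.5669  1.1137 -0.0001  1.4615 -0.0386]
```

View pics/g_wrist.png

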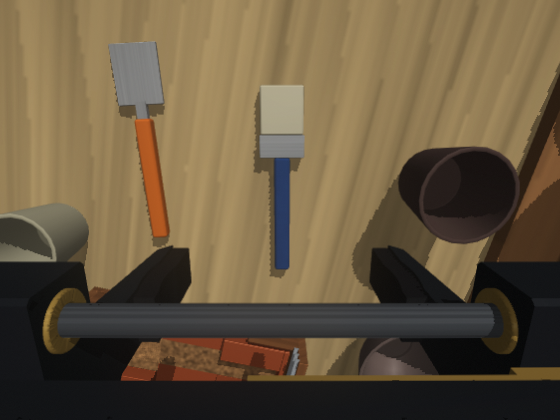

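View pics/g_top.png

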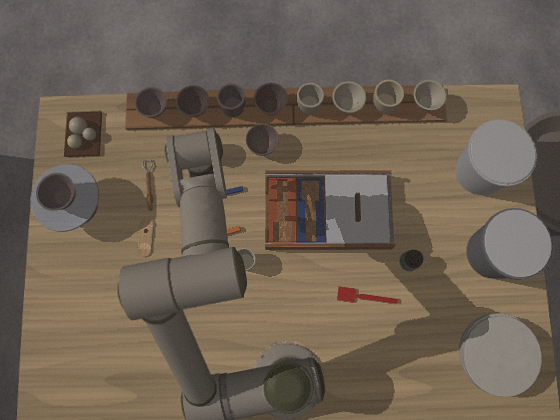

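Wrist view: the blue brush stands upright in the picture, tail (282,268), tip (282,86). The orange spatula runs from tail (160,236) to tip (134,42). I'll work out both.

```bash
python3 - <<'E'
from h import *
im=cv2.imread("pics/g_wrist.png")
crop(im,245,75,320,280,3.6,"pics/g2.png"); crop(im,95,35,180,245,3.6,"pics/g3.png")
def ax(a,b):
    d=b-a;print("tail",a,"tip",b,"len",np.linalg.norm(d),"mid",(a+b)/2,"dir",np.degrees(np.arctan2(d[1],d[0])))
a=back("wrist",[(282,268.5),(281.7,86)],[.010,.013]);ax(a[0],a[1])
a=back("wrist",[(160,236),(134,42.5)],[.010,.009]);ax(a[0],a[1])
t=cv2.imread("pics/g_top.png");crop(t,255,160,400,260,5,"pics/g4.png")
E
```

```text
tail [0.6196 0.1321 0.01  ] tip [0.5808 0.3159 0.013 ] len 0.1877993136037731 mid [0.6002 0.224  0.0115] dir 101.90873343921676
tail [0.4845 0.1428 0.01  ] tip [0.4408 0.3256 0.009 ] len 0.18789898391072787 mid [0.4626 0.2342 0.0095] dir 103.4737231905412
```

View pics/g2.png

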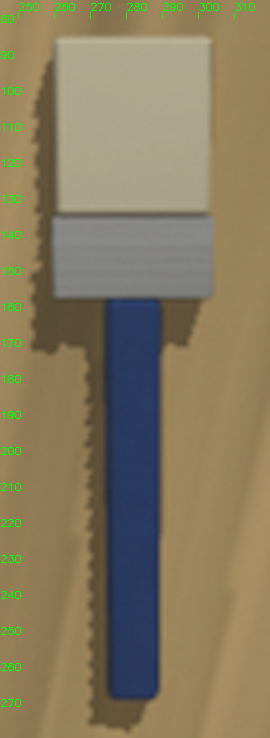

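View pics/g4.png

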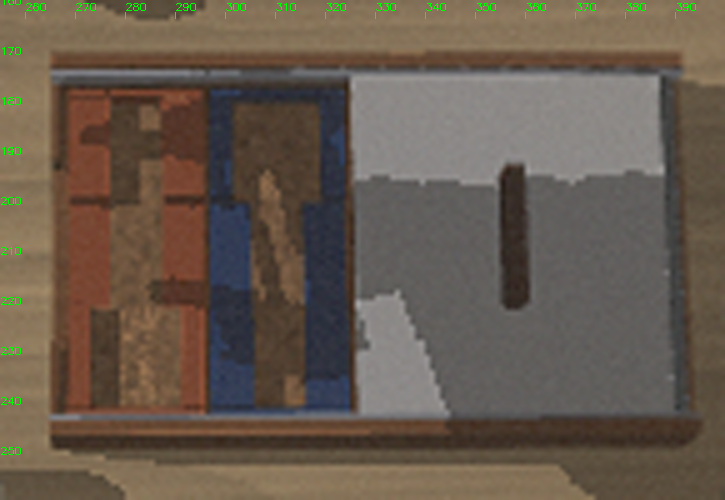

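```bash
python3 - <<'E'
from h import *
im=cv2.imread("pics/g_wrist.png")
crop(im,380,130,540,260,4.5,"pics/g5.png")
s,R,p=status()
for u,v in[(468,194),(421,194),(417,190),(517,190)]:
    X=back("wrist",[(u,v)],.075)[0]; print(u,v,X,"rel along jaw from grip",(X-[.600,.2235,0])@R[:,1],(X-[.600,.2235,0])@R[:,2])
E
```

```text
t 8.5 p [0.5977 0.2191 0.2094] jaw deg 11.71 xax [-0.0004 -0.0001 -1.    ] F [ 0.7912 -0.2675 -0.6313] gap 0.0882 q [ 0.1657  0.5666  1.1137 -0.0001  1.4616 -0.0386]
468 194 [0.7492 0.2599 0.075 ] rel along jaw from grip 0.15345182536836194 -0.005368724820347133
421 194 [0.7111 0.252  0.075 ] rel along jaw from grip 0.11451766919534027 -0.0053559771970768
417 190 [0.7068 0.2545 0.075 ] rel along jaw from grip 0.1108278802858176 -0.008724354065361387
517 190 [0.7878 0.2714 0.075 ] rel along jaw from grip 0.1935423795800961 -0.008765098949093475
```

View pics/g5.png

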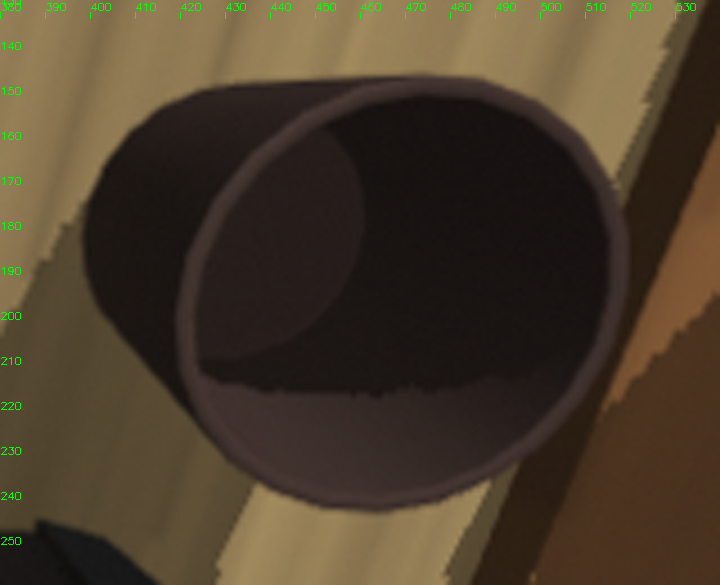

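Emit:
carry_out(
  commands=[
    {"linear": [4.5,0.25,-0.45],"spin": 0,"gripper": 60},
    {"linear": [4.5,0,0],"spin": 0,"gripper": 60},
    {"linear": [4.5,0,0],"spin": 0,"gripper": 60},
    {"linear": [4.2,0,0],"spin": 0,"gripper": 60},
    {"linear": [1.2,0,0],"spin": 0,"gripper": 60},
    {"linear": [0,0,0],"spin": 0,"gripper": 60},
  ],
)

```text
clock: 9.25
tool_pos: [0.5993, 0.2243, 0.021]
tcp_rot: [1.058, 1.299, -1.058]
ft_force: [0.8, -0.3, 0.1]
finger_gap: 0.067
```

```bash
python3 - <<'E'
from h import *
status()
cv2.imwrite("pics/h1.png",cv2.cvtColor(get_image("wrist"),cv2.COLOR_RGB2BGR))
E
```

```text
t 9.25 p [0.5993 0.2243 0.021 ] jaw deg 11.65 xax [-0. -0. -1.] F [ 0.8253 -0.2681  0.071 ] gap 0.0670 q [ 0.1735  0.7696  1.3134 -0.      1.0586 -0.0298]
```

View pics/h1.png

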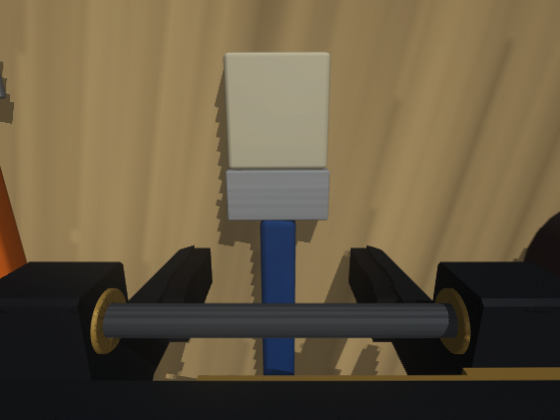

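The brush handle sits midway between the fingers (px 278). I'll close and lift a little.

Emit:
carry_out(
  commands=[
    {"linear": [0.1,0,0],"spin": 0,"gripper": 255},
    {"linear": [0,0,0],"spin": 0,"gripper": 255},
    {"linear": [0,0,0],"spin": 0,"gripper": 255},
    {"linear": [0,0,0],"spin": 0,"gripper": 255},
    {"linear": [0,0,0],"spin": 0,"gripper": 255},
    {"linear": [0,0,0],"spin": 0,"gripper": 255},
    {"linear": [0,0,0],"spin": 0,"gripper": 255},
    {"linear": [-1.5,0,0],"spin": 0,"gripper": 255},
    {"linear": [-4,0,0],"spin": 0,"gripper": 255},
    {"linear": [-5,0,0],"spin": 0,"gripper": 255},
    {"linear": [-4,0,0],"spin": 0,"gripper": 255},
  ],
)

```text
clock: 10.68
tool_pos: [0.5991, 0.2244, 0.1679]
tcp_rot: [1.06, 1.297, -1.057]
ft_force: [1.0, 0.3, -0.8]
finger_gap: 0.0155
```

```bash
python3 - <<'E'
from h import *
s,R,p=status()
cv2.imwrite("pics/h2.png",cv2.cvtColor(get_image("wrist"),cv2.COLOR_RGB2BGR))
# tray estimates from bar/rails: top image corners
B2=lambda x,y:(255+x/5,160+y/5)
# tray wall tops z=.034 (case floor 8+26)
X=back("top",[B2(68,88),B2(207,88),B2(350,88),B2(68,410),B2(207,410),B2(354,410)],.034);print(X)
# rail tops inner/outer
print(back("top",[B2(51,52),B2(683,53)],.06))
E
```

```text
t 10.68 p [0.5991 0.2244 0.1679] jaw deg 11.62 xax [ 0.0022  0.0004 -1.    ] F [ 0.9535  0.3427 -0.7646] gap 0.0155 q [ 0.1737  0.6044  1.1677 -0.      1.3672 -0.0291]
[[ 0.6426  0.0425  0.034 ]
 [ 0.64   -0.0485  0.034 ]
 [ 0.6374 -0.1422  0.034 ]
 [ 0.4289  0.0473  0.034 ]
 [ 0.4264 -0.0413  0.034 ]
 [ 0.4238 -0.135   0.034 ]]
[[ 0.6593  0.0524  0.06  ]
 [ 0.6474 -0.357   0.06  ]]
```

View pics/h2.png

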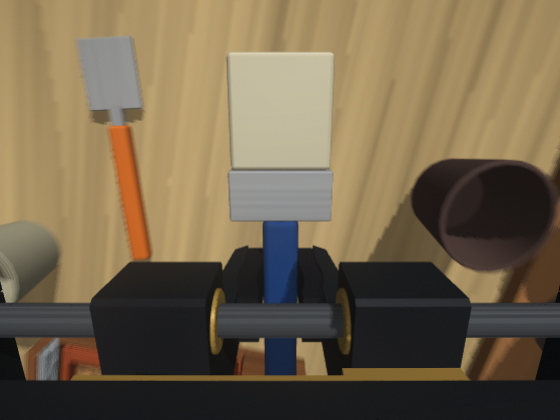

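Emit:
carry_out(
  commands=[
    {"linear": [0,-1.2,2.95],"spin": 0,"gripper": 255},
    {"linear": [0,-2.4,5.3],"spin": 0,"gripper": 255},
    {"linear": [0,-2.4,5.3],"spin": 0,"gripper": 255},
    {"linear": [0,-2.4,5.3],"spin": 0,"gripper": 255},
    {"linear": [0,-2.4,5.3],"spin": 0,"gripper": 255},
    {"linear": [0,-2.0,5.3],"spin": 0,"gripper": 255},
    {"linear": [0,0,0],"spin": 8,"gripper": 255},
    {"linear": [0,0,0],"spin": 10,"gripper": 255},
    {"linear": [0,0,0],"spin": 10,"gripper": 255},
    {"linear": [0,0,0],"spin": 10,"gripper": 255},
    {"linear": [0,0,0],"spin": 10,"gripper": 255},
    {"linear": [0,0,0],"spin": 10,"gripper": 255},
  ],
)

```text
clock: 12.22
tool_pos: [0.5329, -0.0899, 0.1655]
tcp_rot: [1.78, 0.706, -1.779]
ft_force: [-0.5, 0.0, -1.4]
finger_gap: 0.0157
```

Emit:
carry_out(
  commands=[
    {"linear": [0,0,0],"spin": 10,"gripper": 255},
    {"linear": [0,0,0],"spin": 10,"gripper": 255},
    {"linear": [0,0,0],"spin": 10,"gripper": 255},
    {"linear": [0,0,0],"spin": 10,"gripper": 255},
    {"linear": [0,0,0],"spin": 5,"gripper": 255},
    {"linear": [0,0,0],"spin": 0,"gripper": 255},
  ],
)

```text
clock: 12.98
tool_pos: [0.5329, -0.0899, 0.1654]
tcp_rot: [-2.211, 0.026, 2.209]
ft_force: [-0.5, 0.3, -0.5]
finger_gap: 0.0157
```

```bash
python3 - <<'E'
from h import *
togo(.533,-.091,.17,-91.6)
cv2.imwrite("pics/i1.png",cv2.cvtColor(get_image("wrist"),cv2.COLOR_RGB2BGR))
E
```

```text
t 12.97 p [ 0.5329 -0.0899  0.1654] jaw deg -91.33 xax [ 0.0007 -0.0003 -1.    ] F [-0.4664  0.3214 -0.4833] gap 0.0157 q [-0.3862  0.4473  1.4697 -0.      1.2238  1.2079]
to go in current tool axes cm [-0.4648  0.1117 -0.0085] spin deg 0.265572060487969 or -179.73442793951205
```

View pics/i1.png

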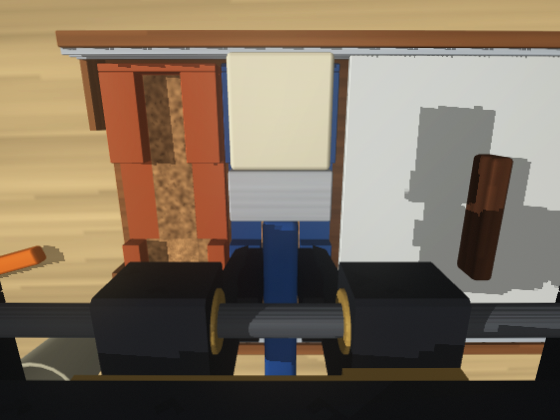

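```bash
python3 - <<'E'
from h import *
im=cv2.imread("pics/i1.png")
crop(im,190,30,360,200,4.6,"pics/i2.png")
E
```

```text
(no output)
```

View pics/i2.png

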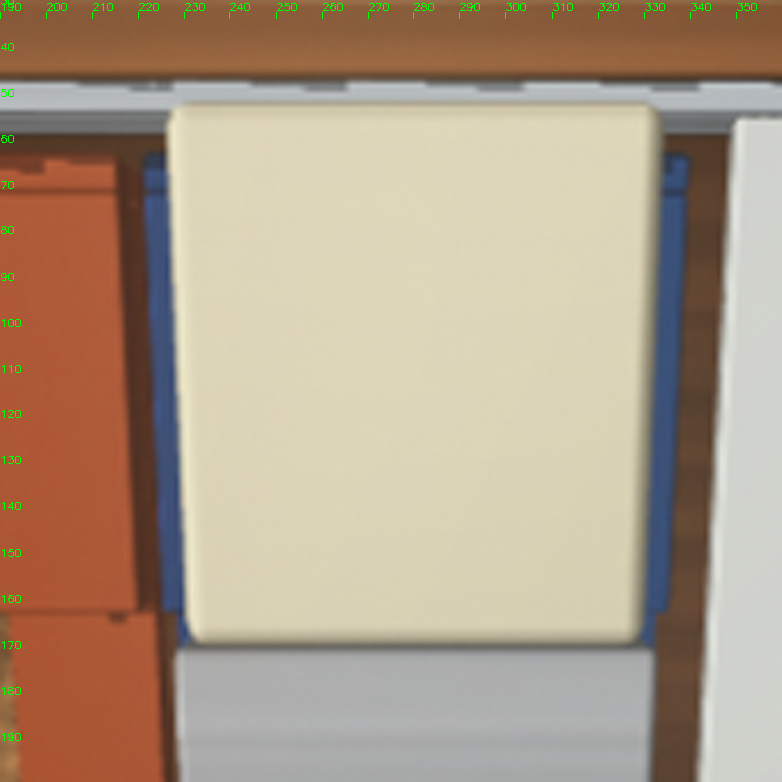

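```bash
python3 - <<'E'
from h import *
s,R,p=status()
X=back("wrist",[(221.3,64),(339,64),(225.5,162),(335,162),(215.5,65),(219.5,162)],.034);print(X)
print("tool coords",(X-p)@R)
f=(X[0]+X[1])/2;n=(X[2]+X[3])/2
print("width",X[0][1]-X[1][1],X[2][1]-X[3][1],"far mid",f,"step mid",n)
d=f-n;print("yaw",np.degrees(np.arctan2(d[1],d[0])),np.linalg.norm(d), "centre from far edge",f-.109*np.array([np.cos(-.028),np.sin(-.028),0]))
E
```

```text
t 13.03 p [ 0.533  -0.0899  0.1652] jaw deg -91.28 xax [ 0.0006 -0.0003 -1.    ] F [-0.358   0.4126 -0.487 ] gap 0.0154 q [-0.3862  0.4475  1.4697  0.      1.2237  1.2068]
[[ 0.6425 -0.0484  0.034 ]
 [ 0.6406 -0.1347  0.034 ]
 [ 0.5708 -0.0468  0.034 ]
 [ 0.5689 -0.1334  0.034 ]
 [ 0.6419 -0.0441  0.034 ]
 [ 0.5709 -0.042   0.034 ]]
tool coords [[ 0.1313 -0.0439 -0.1085]
 [ 0.1313  0.0424 -0.1085]
 [ 0.1313 -0.044  -0.0367]
 [ 0.1313  0.0427 -0.0368]
 [ 0.1313 -0.0482 -0.1078]
 [ 0.1313 -0.0487 -0.0367]]
width 0.0863096095243393 0.08664812002531869 far mid [ 0.6416 -0.0916  0.034 ] step mid [ 0.5698 -0.0901  0.034 ]
yaw -1.1890396909807417 0.07178135803526052 centre from far edge [ 0.5326 -0.0885  0.034 ]
```

Emit:
carry_out(
  commands=[
    {"linear": [3,-0.05,-0.2],"spin": 0,"gripper": 255},
    {"linear": [4,0,0],"spin": 0,"gripper": 255},
    {"linear": [3,0,0],"spin": 0,"gripper": 255},
    {"linear": [1.7,0,0],"spin": 0,"gripper": 255},
    {"linear": [0.5,0,0],"spin": 0,"gripper": 255},
    {"linear": [0,0,0],"spin": 0,"gripper": 255},
  ],
)

```text
clock: 13.78
tool_pos: [0.5352, -0.0895, 0.0431]
tcp_rot: [-2.21, 0.026, 2.209]
ft_force: [0.0, 0.0, -0.3]
finger_gap: 0.0156
```

```bash
python3 - <<'E'
from h import *
status()
cv2.imwrite("pics/j1.png",cv2.cvtColor(get_image("wrist"),cv2.COLOR_RGB2BGR))
E
```

```text
t 13.78 p [ 0.5352 -0.0895  0.0431] jaw deg -91.34 xax [ 0.0005 -0.0002 -1.    ] F [ 0.0389  0.036  -0.3069] gap 0.0156 q [-0.384   0.6156  1.5965  0.      0.929   1.2102]
```

View pics/j1.png

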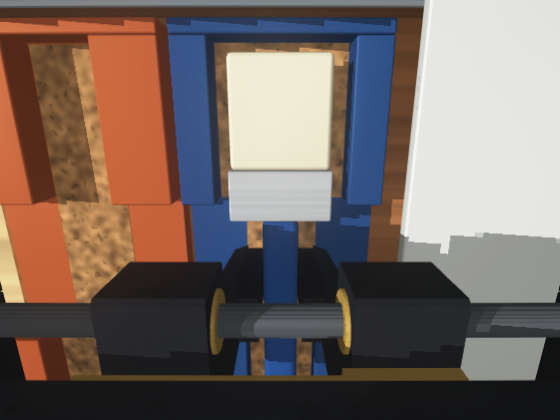

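The brush head (228–331 px) sits centred between the blue pocket walls (213–350). I'll lower the last few millimetres and watch the force.

Emit:
carry_out(
  commands=[
    {"linear": [0.35,0,0],"spin": 0,"gripper": 255},
    {"linear": [0.1,0,0],"spin": 0,"gripper": 255},
    {"linear": [0,0,0],"spin": 0,"gripper": 255},
  ],
)

```text
clock: 14.2
tool_pos: [0.535, -0.0894, 0.0383]
tcp_rot: [-2.21, 0.027, 2.209]
ft_force: [0.4, -0.9, 0.4]
finger_gap: 0.0156
```

Emit:
carry_out(
  commands=[
    {"linear": [0.1,0,0],"spin": 0,"gripper": 255},
    {"linear": [0,0,0],"spin": 0,"gripper": 255},
  ],
)

```text
clock: 14.45
tool_pos: [0.5351, -0.0895, 0.0377]
tcp_rot: [-2.21, 0.027, 2.209]
ft_force: [-1.7, 0.1, 4.6]
finger_gap: 0.0155
```

Contact: 4.6 N upward. I'll release and lift.

Emit:
carry_out(
  commands=[
    {"linear": [-0.05,0,0],"spin": 0,"gripper": 140},
    {"linear": [0,0,0],"spin": 0,"gripper": 140},
    {"linear": [0,0,0],"spin": 0,"gripper": 140},
    {"linear": [0,0,0],"spin": 0,"gripper": 140},
    {"linear": [-2,0,0],"spin": 0,"gripper": 140},
    {"linear": [-5,0,0],"spin": 0,"gripper": 140},
    {"linear": [-5,0,0],"spin": 0,"gripper": 0},
    {"linear": [-4,0,0],"spin": 0,"gripper": 0},
    {"linear": [0,0,0],"spin": 0,"gripper": 0},
  ],
)

```text
clock: 15.58
tool_pos: [0.5359, -0.0897, 0.2005]
tcp_rot: [-2.217, 0.029, 2.204]
ft_force: [0.2, -0.2, -0.1]
finger_gap: 0.0673
```

```bash
python3 - <<'E'
from h import *
togo(.4615,.2335,.2,13.5)
cv2.imwrite("pics/k1.png",cv2.cvtColor(get_image("wrist"),cv2.COLOR_RGB2BGR))
E
```

```text
t 15.57 p [ 0.5359 -0.0897  0.2005] jaw deg -91.38 xax [ 0.0056 -0.0023 -1.    ] F [ 0.2058 -0.2153 -0.1398] gap 0.0673 q [-0.3839  0.4133  1.4132  0.      1.309   1.211 ]
to go in current tool axes cm [ -0.0621 -32.1349   8.2125] spin deg 75.12121023005255 or -104.87878976994745
```

View pics/k1.png

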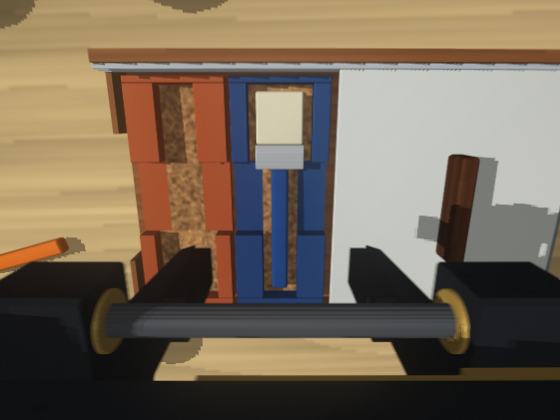

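The brush lies flat and centred in the blue tray, head (256–303, 92–167) in the wide pocket. On to the spatula.

Emit:
carry_out(
  commands=[
    {"linear": [0,-5.35,1.37],"spin": 0,"gripper": 0},
    {"linear": [0,-5.35,1.37],"spin": 0,"gripper": 0},
    {"linear": [0,-5.35,1.37],"spin": 0,"gripper": 0},
    {"linear": [0,-5.35,1.37],"spin": 0,"gripper": 0},
    {"linear": [0,-5.35,1.37],"spin": 0,"gripper": 0},
    {"linear": [0,-5.35,1.37],"spin": 0,"gripper": 0},
    {"linear": [0,0,0],"spin": -10.5,"gripper": 0},
    {"linear": [0,0,0],"spin": -10.5,"gripper": 0},
    {"linear": [0,0,0],"spin": -10.5,"gripper": 0},
    {"linear": [0,0,0],"spin": -10.5,"gripper": 0},
    {"linear": [0,0,0],"spin": -10.5,"gripper": 0},
    {"linear": [0,0,0],"spin": -10.5,"gripper": 0},
  ],
)

```text
clock: 17.12
tool_pos: [0.46, 0.2333, 0.1961]
tcp_rot: [1.557, 0.938, -1.563]
ft_force: [0.3, -0.0, 0.1]
finger_gap: 0.0882
```

Emit:
carry_out(
  commands=[
    {"linear": [0,0,0],"spin": -10.5,"gripper": 0},
    {"linear": [0,0,0],"spin": -10.5,"gripper": 0},
    {"linear": [0,0,0],"spin": -10.5,"gripper": 0},
    {"linear": [0,0,0],"spin": -10.4,"gripper": 0},
    {"linear": [0,0,0],"spin": 0,"gripper": 0},
    {"linear": [0,0,0],"spin": 0,"gripper": 0},
  ],
)

```text
clock: 17.88
tool_pos: [0.4603, 0.2334, 0.197]
tcp_rot: [1.035, 1.311, -1.037]
ft_force: [0.7, -1.0, -0.2]
finger_gap: 0.0883
```

```bash
python3 - <<'E'
from h import *
status()
im=cv2.cvtColor(get_image("wrist"),cv2.COLOR_RGB2BGR)
cv2.imwrite("pics/l1.png",im);crop(im,230,60,330,290,3,"pics/l2.png")
E
```

```text
t 17.88 p [0.4603 0.2334 0.197 ] jaw deg 13.31 xax [-0.0014 -0.0004 -1.    ] F [ 0.6525 -1.0293 -0.2417] gap 0.0883 q [ 0.2396  0.375   1.4884 -0.0001  1.2797  0.0073]
```

View pics/l1.png

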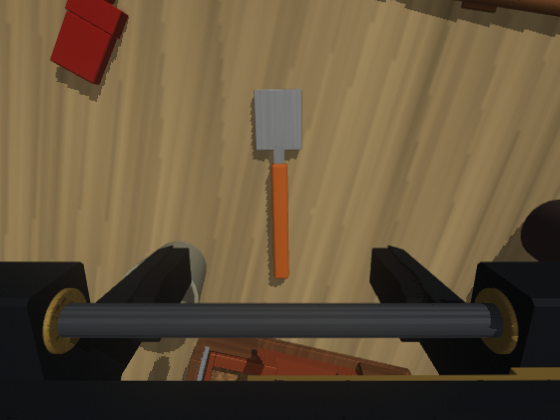

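View pics/l2.png

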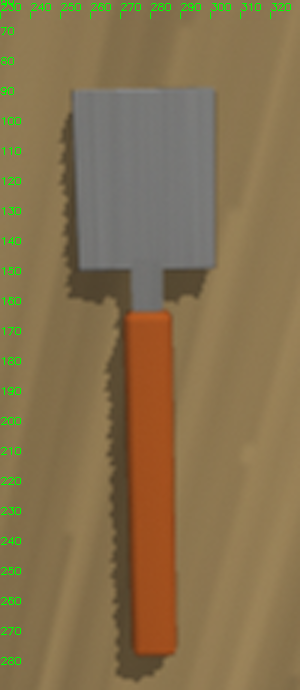

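```bash
python3 - <<'E'
from h import *
s,R,p=status()
a=back("wrist",[(281.5,277),(278,89.5)],[.010,.009]);d=a[1]-a[0]
m=(a[0]+a[1])/2;print(a,np.linalg.norm(d),m,np.degrees(np.arctan2(d[1],d[0])))
togo(m[0],m[1],.0195,np.degrees(np.arctan2(d[1],d[0]))-90)
im=cv2.imread("pics/k1.png");crop(im,95,60,345,310,3,"pics/k2.png")
E
```

```text
t 17.93 p [0.4604 0.2334 0.1972] jaw deg 13.35 xax [-0.001  -0.0002 -1.    ] F [ 0.2766 -0.3409  0.4571] gap 0.0877 q [ 0.2396  0.3747  1.4882 -0.      1.2797  0.0066]
[[0.4849 0.1431 0.01  ]
 [0.4381 0.3252 0.009 ]] 0.18801183541076935 [0.4615 0.2342 0.0095] 104.40845800036905
t 17.93 p [0.4604 0.2334 0.1972] jaw deg 13.35 xax [-0.001  -0.0002 -1.    ] F [ 0.2766 -0.3409  0.4571] gap 0.0877 q [ 0.2396  0.3747  1.4882 -0.      1.2797  0.0066]
to go in current tool axes cm [17.7691  0.1485 -0.045 ] spin deg -1.0580024064622506 or 178.94199759353774
```

View pics/k2.png

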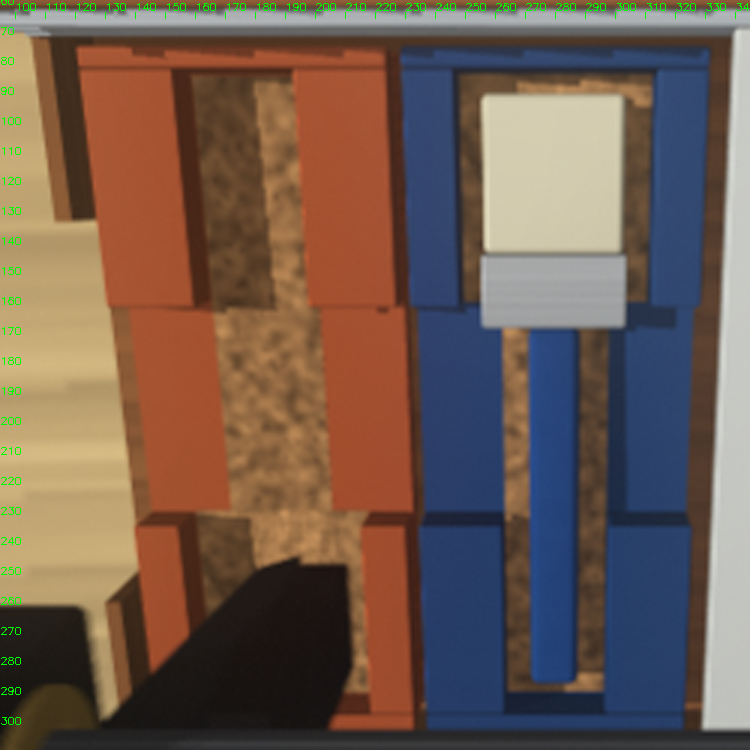

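Emit:
carry_out(
  commands=[
    {"linear": [4.5,0.15,-0.05],"spin": -1,"gripper": 60},
    {"linear": [4.5,0,0],"spin": 0,"gripper": 60},
    {"linear": [4.5,0,0],"spin": 0,"gripper": 60},
    {"linear": [3.2,0,0],"spin": 0,"gripper": 60},
    {"linear": [0.9,0,0],"spin": 0,"gripper": 60},
    {"linear": [0,0,0],"spin": 0,"gripper": 60},
  ],
)

```text
clock: 18.68
tool_pos: [0.4621, 0.2344, 0.022]
tcp_rot: [1.021, 1.318, -1.021]
ft_force: [0.2, 0.1, -0.1]
finger_gap: 0.0676
```

```bash
python3 - <<'E'
from h import *
status()
cv2.imwrite("pics/m1.png",cv2.cvtColor(get_image("wrist"),cv2.COLOR_RGB2BGR))
E
```

```text
t 18.68 p [0.4621 0.2344 0.022 ] jaw deg 14.47 xax [ 0.  0. -1.] F [ 0.1628  0.1022 -0.1236] gap 0.0676 q [ 0.2406  0.6223  1.6823  0.      0.8369 -0.0119]
```

View pics/m1.png

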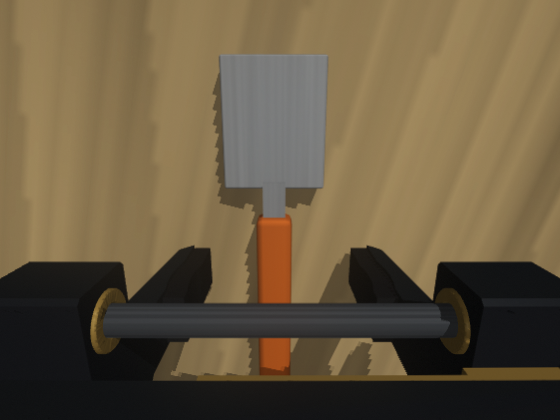

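The handle is between the fingers (px 275). I'll close and lift.

Emit:
carry_out(
  commands=[
    {"linear": [0.2,-0.15,0],"spin": 0,"gripper": 255},
    {"linear": [0,0,0],"spin": 0,"gripper": 255},
    {"linear": [0,0,0],"spin": 0,"gripper": 255},
    {"linear": [0,0,0],"spin": 0,"gripper": 255},
    {"linear": [0,0,0],"spin": 0,"gripper": 255},
    {"linear": [0,0,0],"spin": 0,"gripper": 255},
    {"linear": [0,0,0],"spin": 0,"gripper": 255},
    {"linear": [-1.5,0,0],"spin": 0,"gripper": 255},
    {"linear": [-4,0,0],"spin": 0,"gripper": 255},
    {"linear": [-5,0,0],"spin": 0,"gripper": 255},
    {"linear": [-4,0,0],"spin": 0,"gripper": 255},
    {"linear": [0,0,0],"spin": 0,"gripper": 255},
  ],
)

```text
clock: 20.23
tool_pos: [0.4614, 0.2343, 0.1682]
tcp_rot: [1.024, 1.314, -1.015]
ft_force: [-0.4, 0.3, -1.2]
finger_gap: 0.0156
```

```bash
python3 - <<'E'
from h import *
cv2.imwrite("pics/m2.png",cv2.cvtColor(get_image("wrist"),cv2.COLOR_RGB2BGR))
# brush tray centre as placed TCP (.535,-.0895) measured tray centre (.5326,-.0885); spatula tray +92mm along case y
print(np.array([.5326,-.0885])+.092*np.array([np.sin(np.radians(1.4)),np.cos(np.radians(1.4))]))
togo(.535,.0025,.165,88.6)
E
```

```text
[0.5348 0.0035]
t 20.27 p [0.4605 0.234  0.1661] jaw deg 14.52 xax [ 0.0028  0.0007 -1.    ] F [-0.1671  0.6934 -0.8532] gap 0.0157 q [ 0.2406  0.4084  1.5357  0.      1.1947 -0.0128]
to go in current tool axes cm [ 0.1168  1.4039 24.2756] spin deg -74.08082428580349 or 105.91917571419651
```

View pics/m2.png

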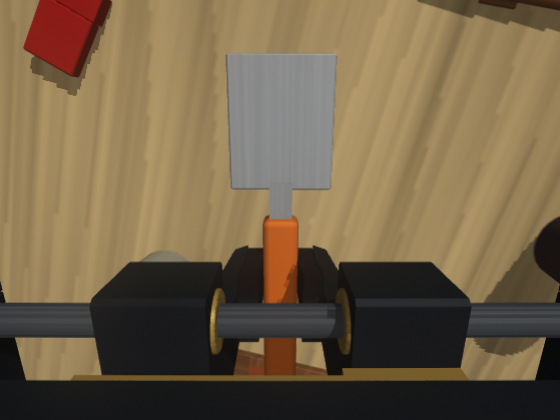

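Emit:
carry_out(
  commands=[
    {"linear": [0,0.15,3.0],"spin": 0,"gripper": 255},
    {"linear": [0,0.3,5.3],"spin": 0,"gripper": 255},
    {"linear": [0,0.3,5.3],"spin": 0,"gripper": 255},
    {"linear": [0,0.3,5.3],"spin": 0,"gripper": 255},
    {"linear": [0,0.2,5.3],"spin": 0,"gripper": 255},
    {"linear": [0,0,0],"spin": -8,"gripper": 255},
    {"linear": [0,0,0],"spin": -10,"gripper": 255},
    {"linear": [0,0,0],"spin": -10,"gripper": 255},
    {"linear": [0,0,0],"spin": -10,"gripper": 255},
    {"linear": [0,0,0],"spin": -10,"gripper": 255},
    {"linear": [0,0,0],"spin": -10,"gripper": 255},
    {"linear": [0,0,0],"spin": -10,"gripper": 255},
  ],
)

```text
clock: 21.78
tool_pos: [0.5325, 0.0029, 0.1634]
tcp_rot: [0.099, 1.572, -0.098]
ft_force: [0.2, 0.1, -0.8]
finger_gap: 0.0154
```

Emit:
carry_out(
  commands=[
    {"linear": [0,0,0],"spin": -6,"gripper": 255},
    {"linear": [0,0,0],"spin": 0,"gripper": 255},
    {"linear": [0,0,0],"spin": 0,"gripper": 255},
  ],
)

```text
clock: 22.15
tool_pos: [0.5329, 0.0028, 0.1641]
tcp_rot: [0.022, 1.572, -0.022]
ft_force: [-0.1, 0.8, -1.0]
finger_gap: 0.0158
```

```bash
python3 - <<'E'
from h import *
togo(.5325,.003,.165,88.6)
im=cv2.cvtColor(get_image("wrist"),cv2.COLOR_RGB2BGR)
cv2.imwrite("pics/n1.png",im);crop(im,200,30,370,230,3.5,"pics/n2.png")
E
```

```text
t 22.15 p [0.5329 0.0028 0.1641] jaw deg 88.40 xax [-0.0013  0.0003 -1.    ] F [-0.0543  0.8072 -0.9582] gap 0.0158 q [-0.217   0.4376  1.4911  0.      1.2142 -1.7598]
to go in current tool axes cm [-0.0859  0.0151 -0.04  ] spin deg -0.20495478386592936 or 179.79504521613407
```

View pics/n1.png

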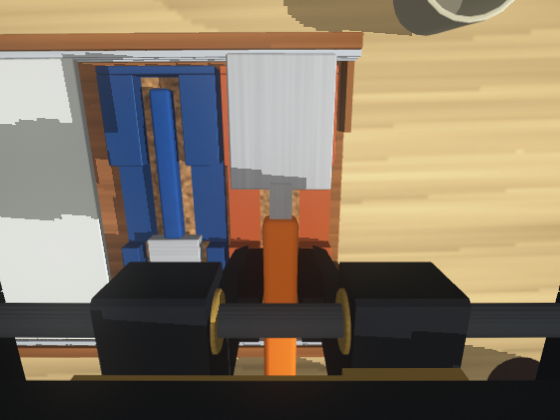

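View pics/n2.png

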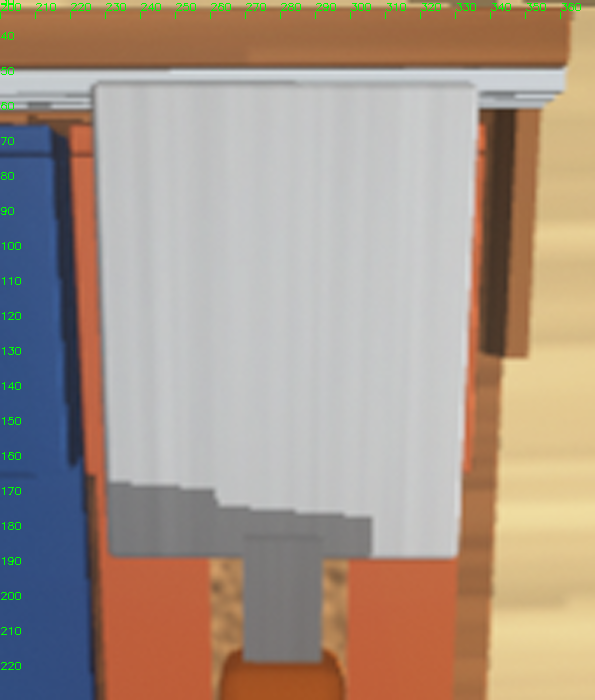

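```bash
python3 - <<'E'
from h import *
s,R,p=status()
X=back("wrist",[(220.5,66),(338.7,66),(227,165),(334.3,164)],.034)
print("tool",(X-p)@R)
f=(X[0]+X[1])/2;n=(X[2]+X[3])/2;d=f-n;print(f,n,np.degrees(np.arctan2(d[1],d[0])),np.linalg.norm(d))
E
```

```text
t 22.2 p [0.533  0.0028 0.1643] jaw deg 88.42 xax [-0.001   0.0002 -1.    ] F [ 0.0936 -0.0654 -0.4358] gap 0.0156 q [-0.217   0.4375  1.4909 -0.      1.2142 -1.7602]
tool [[ 0.1304 -0.0427 -0.1043]
 [ 0.1304  0.0438 -0.1044]
 [ 0.1303 -0.0411 -0.0318]
 [ 0.1303  0.0438 -0.0326]]
[0.4285 0.0063 0.034 ] [0.5007 0.0051 0.034 ] 179.06015258253566 0.0721390870644435
```

Emit:
carry_out(
  commands=[
    {"linear": [3,0.07,0.15],"spin": 0,"gripper": 255},
    {"linear": [4,0,0],"spin": 0,"gripper": 255},
    {"linear": [3,0,0],"spin": 0,"gripper": 255},
    {"linear": [1.6,0,0],"spin": 0,"gripper": 255},
    {"linear": [0.5,0,0],"spin": 0,"gripper": 255},
    {"linear": [0,0,0],"spin": 0,"gripper": 255},
  ],
)

```text
clock: 22.95
tool_pos: [0.5348, 0.0034, 0.0439]
tcp_rot: [0.021, 1.571, -0.021]
ft_force: [-0.6, -0.5, -1.4]
finger_gap: 0.0155
```

```bash
python3 - <<'E'
from h import *
status()
cv2.imwrite("pics/o1.png",cv2.cvtColor(get_image("wrist"),cv2.COLOR_RGB2BGR))
E
```

```text
t 22.95 p [0.5348 0.0034 0.0439] jaw deg 88.49 xax [ 0.0002 -0.     -1.    ] F [-0.554  -0.5041 -1.45  ] gap 0.0155 q [-0.2151  0.6051  1.6181  0.      0.9182 -1.7595]
```

View pics/o1.png

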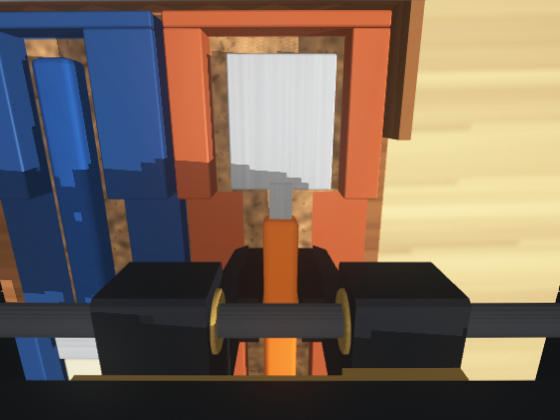

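The blade is centred in the terracotta pocket with about 6 mm of clearance at the tip. Lowering.

Emit:
carry_out(
  commands=[
    {"linear": [0.4,0,0.1],"spin": 0,"gripper": 255},
    {"linear": [0.1,0,0],"spin": 0,"gripper": 255},
    {"linear": [0,0,0],"spin": 0,"gripper": 255},
  ],
)

```text
clock: 23.38
tool_pos: [0.5357, 0.0034, 0.0388]
tcp_rot: [0.02, 1.571, -0.02]
ft_force: [-0.7, -0.8, -2.3]
finger_gap: 0.0158
```

Emit:
carry_out(
  commands=[
    {"linear": [0.1,0,0],"spin": 0,"gripper": 255},
    {"linear": [0,0,0],"spin": 0,"gripper": 255},
  ],
)

```text
clock: 23.62
tool_pos: [0.5357, 0.0034, 0.0378]
tcp_rot: [0.02, 1.571, -0.02]
ft_force: [0.3, -0.2, -1.0]
finger_gap: 0.0159
```

Emit:
carry_out(
  commands=[
    {"linear": [0.06,0,0],"spin": 0,"gripper": 255},
    {"linear": [0,0,0],"spin": 0,"gripper": 255},
  ],
)

```text
clock: 23.88
tool_pos: [0.5357, 0.0034, 0.0377]
tcp_rot: [0.02, 1.57, -0.02]
ft_force: [-2.2, 0.5, 6.7]
finger_gap: 0.016
```

Emit:
carry_out(
  commands=[
    {"linear": [0.06,0,0],"spin": 0,"gripper": 255},
    {"linear": [0,0,0],"spin": 0,"gripper": 255},
  ],
)

```text
clock: 24.12
tool_pos: [0.5357, 0.0034, 0.0377]
tcp_rot: [0.02, 1.57, -0.02]
ft_force: [-3.4, 0.3, 11.9]
finger_gap: 0.0157
```

Emit:
carry_out(
  commands=[
    {"linear": [-0.12,0,0],"spin": 0,"gripper": 255},
    {"linear": [0,0,0],"spin": 0,"gripper": 140},
    {"linear": [0,0,0],"spin": 0,"gripper": 140},
    {"linear": [0,0,0],"spin": 0,"gripper": 140},
    {"linear": [0,0,0],"spin": 0,"gripper": 140},
    {"linear": [-2,0,0],"spin": 0,"gripper": 140},
    {"linear": [-5,0,0],"spin": 0,"gripper": 140},
    {"linear": [-5,0,0],"spin": 0,"gripper": 140},
    {"linear": [-5,0,0],"spin": 0,"gripper": 140},
    {"linear": [-5,0,0],"spin": 0,"gripper": 140},
    {"linear": [0,0,0],"spin": 0,"gripper": 140},
  ],
)

```text
clock: 25.5
tool_pos: [0.5367, 0.0033, 0.2613]
tcp_rot: [0.019, 1.563, -0.021]
ft_force: [0.3, 0.1, -0.4]
finger_gap: 0.0394
```

```bash
python3 - <<'E'
from h import *
status()
cv2.imwrite("pics/p1.png",cv2.cvtColor(get_image("wrist"),cv2.COLOR_RGB2BGR))
E
```

```text
t 25.5 p [0.5367 0.0033 0.2613] jaw deg 88.52 xax [ 0.0073 -0.0016 -1.    ] F [ 0.3435  0.1327 -0.4057] gap 0.0394 q [-0.2146  0.3502  1.3287 -0.      1.4552 -1.7596]
```

View pics/p1.png

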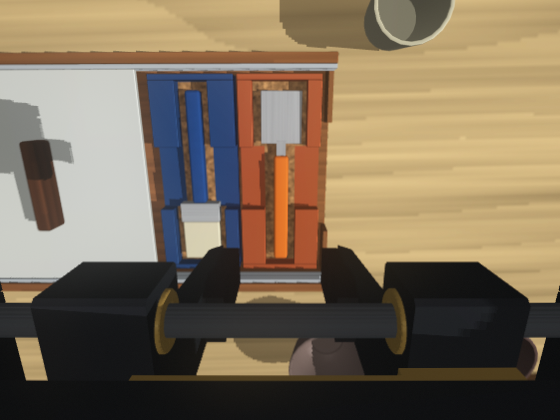

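Both tools lie in their trays with heads in the wide pockets. I'll move the arm aside for an outside check.

Emit:
carry_out(
  commands=[
    {"linear": [0,4,-2],"spin": 0,"gripper": 140},
    {"linear": [0,5,-2],"spin": 0,"gripper": 140},
    {"linear": [0,5,-2],"spin": 0,"gripper": 140},
    {"linear": [0,5,-2],"spin": 0,"gripper": 140},
    {"linear": [0,5,-2],"spin": 0,"gripper": 140},
    {"linear": [0,3,-1],"spin": 0,"gripper": 140},
    {"linear": [0,0,0],"spin": 0,"gripper": 140},
  ],
)

```text
clock: 26.42
tool_pos: [0.4316, 0.2774, 0.2561]
tcp_rot: [0.017, 1.574, -0.019]
ft_force: [0.3, 0.0, -0.3]
finger_gap: 0.0403
```

```bash
python3 - <<'E'
from h import *
status()
for n in("top","scene"):
  im=cv2.cvtColor(get_image(n),cv2.COLOR_RGB2BGR);cv2.imwrite(f"pics/q_{n}.png",im)
t=cv2.imread("pics/q_top.png");crop(t,255,160,400,260,5,"pics/q2.png")
d=cv2.absdiff(t,cv2.imread("pics/a_top.png")).max(2)
for nm,(u,v) in dict(rib=(147,240),loop=(150,180),beaker=(203,147),bowl=(262,140),jar=(411,260),cup=(244,260),redL=(165,294),redR=(367,296)).items(): print(nm,(d[v-12:v+12,u-12:u+12]>40).mean())
E
```

```text
t 26.43 p [0.4316 0.2774 0.2561] jaw deg 88.70 xax [-0.0028 -0.0009 -1.    ] F [ 0.2874  0.045  -0.3407] gap 0.0403 q [ 0.3402  0.3167  1.3951  0.0001  1.4328 -1.2079]
rib 0.2743055555555556
loop 0.0
beaker 0.0
bowl 0.0
jar 0.013888888888888888
cup 0.0
redL 0.22395833333333334
redR 0.1527777777777778
```

View pics/q2.png

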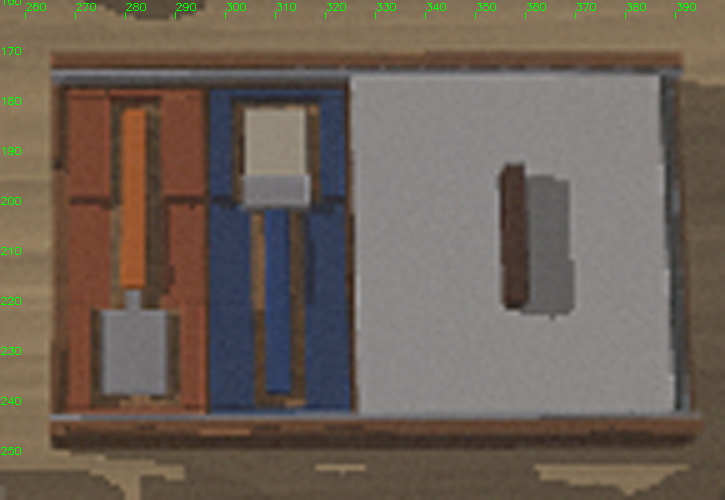

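View pics/q_scene.png

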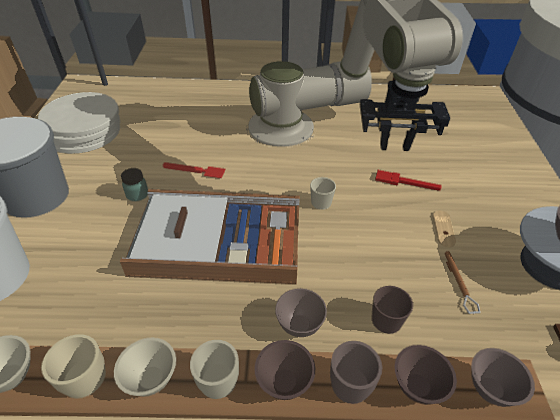

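```bash
python3 - <<'E'
from h import *
B2=lambda x,y:(255+x/5,160+y/5)
a=back("top",[B2(511,237),B2(248,237)],.08);print(a,a[0]-a[1])
print(finish_job())
E
```

```text
[[ 0.5234 -0.2347  0.08  ]
 [ 0.528  -0.0693  0.08  ]] [-0.0046 -0.1654  0.    ]
the job is handed in; nothing more can be done
None
```

The job is handed in at about 26.5 s, with the white cover open and both tools laid in their trays. No verdict was reported.

- **Cover:** I gripped the white cover's bar and slid it until it stopped. The position held at y = -0.238 while the force rose to 26 N. The arm measured a slide of 171 mm and the top picture about 165 mm. The stop is given as 190 mm; the cover had not started fully shut (a strip of terracotta showed), and I take it to be at its stop because of the force. The grey cover's outer edge has not moved.
- **Brush:** it was lowered into the blue tray until contact (about 5 N) and then released. The last pictures show it flat and centred, with its head in the wide far pocket.
- **Spatula:** it was lowered into the terracotta tray until contact (about 12 N), backed off and released. The last pictures show it flat and centred, with its blade in the wide near pocket.
- **Other things on the table:** the loop tool, beaker, bowl, cup and jar matched the starting top picture. The spots with the rib and the two red tools differed by 15–27% of pixels. I put that down to the arm and its shadow, since in the scene picture all three lie where they began.

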